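# Tap the ball finial to the centre of its plinth block

## Task

The brass-ball finial has been stood off-centre on the loose plinth block with the pencilled cross; before it is glued, centre its foot on the cross, to within 4 mm, by tapping or nudging it gently with the fingers, and leave it standing upright on its own. Do not pinch or lift the finial, rock it over or knock it off, do not shift the block, and leave the finished twin, the glue bottle, the try square and the mallet where they are.

Things in the scene. Friction and masses are not known exactly. Their poses are not given: they have to be found in the camera images.
- block: Plinth block to work on: pale wood, loose, 0.45 kg, any yaw, sides along its x and y. Foot board 86 x 86 x 12 mm, waist 68 mm square, cap 80 x 80 mm and 14 mm thick, flat top 52 mm above the bench, with its corner-to-corner diagonals in pencil. Origin: centre of the underside, z up. Slides on the bench under about 3 N or more.
- block_cross (a point): Where the pencilled diagonals cross: centre of the block's flat top, 52 mm above its underside. At the start it is partly or wholly hidden by the finial's foot.
- finial: Turned finial standing loose on the block, 64 mm tall, about 0.16 kg, top-heavy (centre of mass 45 mm up). Foot: dark wood disc 36 mm across, 14 mm thick, upright rim, its widest part; thin neck (13 to 21 mm); solid brass ball 30 mm across on top. Pushed slowly, low on the foot's rim, it slides and stops with the push; pushed high or fast it tips. Origin: centre of the foot's underside, z up.
- finial_foot (a point): Centre of the foot's flat underside (the finial's origin). It starts 10 to 20 mm from block_cross in any direction, the whole foot still on the block's top.
- finial_ball (a point): Centre of the brass ball, 49 mm above the foot's underside; straight above finial_foot while the finial stands upright.
- twin: The finished twin, to be left alone: the same block without pencil lines and with an identical finial already glued at its centre, one piece, 116 mm tall, 86 mm square at the foot. Origin: centre of the underside. It stands about 0.2 to 0.35 m from the block, on its left or its right.
- glue: Yellow glue bottle with red cap, 58 mm across, 150 mm tall, standing beyond the work. Origin: centre of the underside. Leave alone.
- square: Try square lying flat: reddish-brown wood stock 115 x 20 x 18 mm along its x axis (faced with brass), steel blade 32 mm wide running 160 mm along its +y from the stock's +x end. Origin: under the middle of the stock. Leave alone.
- mallet: Wooden mallet lying on its side: head 65 x 130 x 85 mm centred 100 mm along its +x, round handle 28 mm thick reaching to 200 mm along its -x. Origin: on the bench plane, under the handle's axis, between head and handle's end. Leave alone.
Not all that is in view belongs to the job. What is shaped like the block but orange is not meant.

How it is judged:
By the outcome, as a careful person would: the job done as asked, in the order asked, and still so for the second after the job is handed in, with the robot touching nothing.
It also fails if it takes over 48 s, if anything falls off the work surface, if the arm or the gripper's body presses on something with over 40 N, if the wrist force passes 120 N, or if a joint passes its speed limit or range.

## Robot

A 7-joint arm with a two-finger parallel gripper is mounted at the origin on the work surface. World frame = base frame: x ahead of the robot, y to its left, z up, the work surface at z = 0. Lengths are in m, angles in rad, forces in N, time in s.
With the tool pointing down it reaches from about 0.4 to 0.875 m from the base axis. Payload 19.3 kg.
Tool frame: the origin (TCP) lies midway between the tips of the shut fingers; the grasp point (between the pads) lies 19 mm behind it; z points along the fingers, y is the line along which they close (so a half turn about z gives the same grasp; the last joint's range is limited). The gripper opens to 85 mm and grips with 20 to 120 N. Pads are 22 mm wide; open, the fingers measure 114 mm over their backs; the gripper's body (76 mm by 85 mm) begins 54 mm behind the grasp point. The pads swing forward as they close: fully open they stand 13 mm farther back than shut.
Start: joints at [-0.07, 0.521, -0.036, 1.599, 0.021, 1.021, -0.113], TCP at [0.625, -0, 0.231] pointing down, gripper open.
Joint ranges: [-2.91, 2.91], [-0.3, 2.13], [-1.5, 1.42], [0.17, 2.43], [-1.26, 4.41], [0.16, 1.93], [-2.52, 2.52]. Speed limits (rad/s): [1.89, 1.89, 2.39, 2.39, 3.01, 3.01, 3.01].

## Interface

Orientations are given as [roll, pitch, yaw] about the fixed x, y, z axes, in that order (R = Rz(yaw) Ry(pitch) Rx(roll)).
In Python, from workcell import * gives the robot as it stands. The module is installed in compiled form; this text tells all that it offers.
- The arm moves only by the tool play_rows, never from a script. Its argument "deltas" is a list of rows, each a list of 7 numbers: the shift along the tool's x, y, z in units of 500 mm (1.0 is 500 mm), then the turn, a rotation vector about the tool's x, y, z in units of 120 degrees (1.0 is 120 degrees), then the closure, from 0 (fully open) to 1 (shut). A call has 1 to 10 rows; each row is the pose to reach, as a shift and turn from the pose commanded when the call began, along the tool's axes at that moment; what a row does not reach only later rows make up. A row lasts 1/10 s, in which the tool goes at most 50 mm and 8.59 degrees, less where a joint would pass 70% of its speed; a pose out of reach is approached as far as the arm can. A call with a number of a shift or a turn outside -1 to 1 is refused whole. A call with a gripper value outside its range is refused whole. The fingers move at their own pace and stop on an object; "newtons" is the grip in N (left out, the last holds). Time passes only in rows, so rows that repeat a pose let the fingers close. It gives the time, the measured TCP pose, the force, the opening and the grip force at its end, in the units of the state.
- observe(): the state, without advancing time (a new reading comes with each control period).
- grab_frame(name): name is "scene" or "side" or "wrist"; returns the picture (480x640x3 uint8, red, green, blue); there is no depth.
- get_calibration(name): a dict with "fovy" (degrees; the focal length in pixels is half the picture's height over the tangent of half this angle, whatever the lens; pixels are square), "cx", "cy" (the principal point, pixels), "k1" (the pictures are not rectified: a ray, as slopes to the right and down, at radius r is drawn at 1 + k1 r^2 times it, then the intrinsics apply), "xyz" and "rotation" of the camera in the world. Camera axes: x right, y down, z forward; pixel columns grow to the right and rows downward; lengths in m; the calibration is good to about 2 mm. A picture is of the moment at which its call begins: read the wrist's pose just before it. get_calibration takes no time and is no camera call; for the wrist camera it gives the pose at the moment of the call.
- job_done(): hands the job in; it is judged then, once.
The state is a dict: "clock": time; "qpos": joint angles; "qd": joint speeds; "joint_efforts": joint torques, N m; "position": TCP position; "tool_rot": TCP orientation; "force": force on the tool from outside, world axes, zero at the start; "moment": the same for the moment, N m; "grip_width": finger opening in m; "finger_force": force on a finger pad.
Only numpy, scipy, OpenCV 4.12 (cv2) and the standard library are available. Lean on these libraries where they do the work, as an engineer would, in place of code of your own. Each camera call takes 0.05 s, during which the arm holds its last target. There are 200 camera calls.

## Working session

There is one attempt and no reset: what is moved stays moved. The work goes in short steps, Python scripts to look and compute and a tool call to move; the robot and the scene stay as the last step left them, time stands still between calls to the robot, and variables do not carry over. Pictures are saved under pics/ and viewed, at most 10 in all, crops included, and the job is handed in when it is done.

Besides the shell and the picture viewer there is one more tool, called as name(argument=value, ...), one argument or row to a line, values as JSON. play_rows: Moves the arm, as the interface text tells. Its arguments: {"type":"object","properties":{"deltas":{"type":"array"},"newtons":{"type":"number"}},"required":["deltas"]}

```bash
mkdir -p pics; cat > h.py <<'E'
from workcell import *
import numpy as np, cv2
def ray(c,u,v):
    f=240/np.tan(np.radians(c["fovy"])/2)
    d=np.array([(u-c["cx"])/f,(v-c["cy"])/f]); s=d.copy()
    for _ in range(30): s=d/(1+c["k1"]*(s@s))
    R=np.array(c["rotation"]); R=R if R.shape==(3,3) else cv2.Rodrigues(R)[0]
    return np.array(c["xyz"]),R@np.array([s[0],s[1],1.])
def onz(c,u,v,z):
    o,d=ray(c,u,v); return o+d*(z-o[2])/d[2]
def proj(c,p):
    f=240/np.tan(np.radians(c["fovy"])/2); R=np.array(c["rotation"])
    q=R.T@(np.array(p)-c["xyz"]); s=q[:2]/q[2]; s=s*(1+c["k1"]*(s@s))
    return s*f+[c["cx"],c["cy"]]
E
python3 - <<'E'
from h import *
for n in ["scene","side","wrist"]:
    c=get_calibration(n); print(n,c)
    cv2.imwrite(f"pics/{n}0.png",grab_frame(n)[:,:,::-1])
print(observe())
E
```

```text
scene {'fovy': 57.41771702109882, 'cx': 323.63753976246846, 'cy': 234.4172963497972, 'k1': -0.10095329841004413, 'xyz': array([ 1.34618826, -0.47669058,  0.7285318 ]), 'rotation': array([-2.20596917, -0.00791966,  0.98150623])}
side {'fovy': 42.463569585136526, 'cx': 312.98546632805574, 'cy': 243.75185647835065, 'k1': 0.005633909893273359, 'xyz': array([-0.15851582, -0.86146408,  0.88564224]), 'rotation': array([-2.16187045, -0.02421771, -0.72322323])}
wrist {'fovy': 59.42138575155844, 'cx': 323.49517535128604, 'cy': 241.9243332869807, 'k1': -0.02967530492376765, 'xyz': array([0.62510639, 0.06716433, 0.37325055]), 'rotation': array([2.87414632e+00, 2.25116775e-03, 2.05665831e-05])}
{'clock': 0.15, 'qpos': array([-0.07020762,  0.52187142, -0.0363347 ,  1.59982505,  0.02118628,
        1.02108451, -0.11279438]), 'qd': array([ 6.79885653e-04, -2.53381288e-03,  3.05174697e-05, -1.21506039e-03,
        1.61967961e-03, -4.93187622e-04,  5.73659851e-05]), 'joint_efforts': array([ 4.00798544e-04, -9.27376485e+01,  1.98035471e+00, -3.70049715e+01,
        1.79930578e-02,  6.46477114e-03, -1.41420460e-05]), 'position': array([ 6.24776268e-01, -1.40684334e-05,  2.30880022e-01]), 'tool_rot': array([-3.14078927e+00,  3.64418382e-05,  1.57079545e+00]), 'force': array([-0.59765904,  0.07314282, -0.19522767]), 'moment': array([-0.03035751,  0.00234925, -0.03626629]), 'finger_force': 0.0, 'grip_width': 0.08546416671669659}
```

View pics/scene0.png

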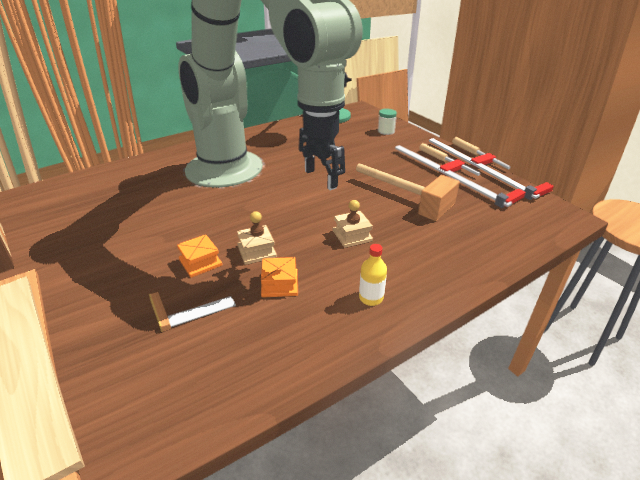

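View pics/side0.png

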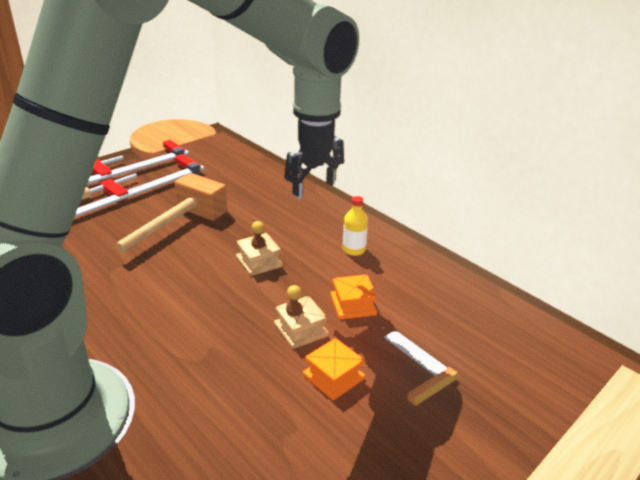

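View pics/wrist0.png

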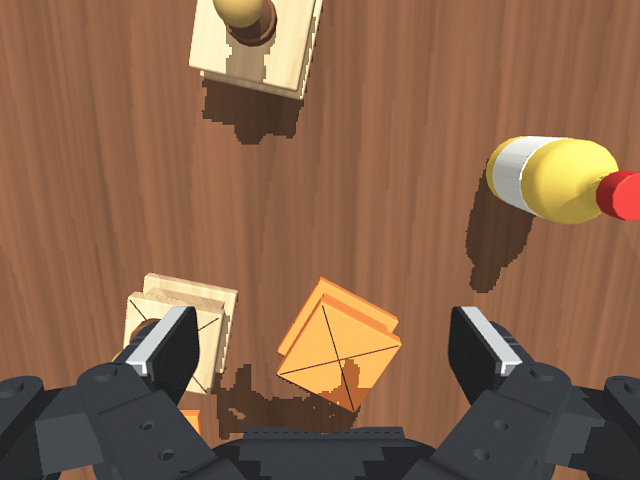

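The work block (pencil lines) is the left one in scene (257,243) and side (300,318), and in wrist it is half hidden by a finger at (170,340). The twin is at wrist (255,50). I'll find its rough position, then view it with the wrist camera.

```bash
sed -i 's/R=np.array(c\["rotation"\]); q/X/; s/R=np.array(c\["rotation"\])$/R=cv2.Rodrigues(np.array(c["rotation"]))[0]/' h.py; python3 - <<'E'
from h import *
c=get_calibration("side");print(onz(c,294,292,.101))
c=get_calibration("scene");print(onz(c,256,217,.101))
c=get_calibration("wrist");print([onz(c,u,v,.052) for u,v in [(130,292),(225,318),(208,392),(340,360)]])
E
```

```text
[0.52303434 0.09983112 0.101     ]
[-0.06391324  0.63574644  0.101     ]
[array([ 0.46567741, -0.06393773,  0.052     ]), array([ 0.54297192, -0.08692966,  0.052     ]), array([ 0.5232969 , -0.15859175,  0.052     ]), array([ 0.63955274, -0.12619577,  0.052     ])]
```

Camera rotations are roll/pitch/yaw, so I'll fix the helper.

```bash
sed -i 's/R=np.array(c\["rotation"\]); R=R if.*/R=rot(c)/; s/R=cv2.Rodrigues.*/R=rot(c)/' h.py; cat >> h.py <<'E'
from scipy.spatial.transform import Rotation
def rot(c): return Rotation.from_euler("xyz",c["rotation"]).as_matrix()
E
cat h.py|grep -n rot; python3 - <<'E'
from h import *
c=get_calibration("side");print(onz(c,294,292,.101))
c=get_calibration("scene");print(onz(c,256,217,.101))
c=get_calibration("wrist");print([onz(c,u,v,.052) for u,v in [(130,292),(225,318),(208,392),(340,360)]])
E
```

```text
7:    R=rot(c)
12:    f=240/np.tan(np.radians(c["fovy"])/2); R=rot(c)
16:def rot(c): return Rotation.from_euler("xyz",c["rotation"]).as_matrix()
[ 0.48286984 -0.10510137  0.101     ]
[ 0.48442291 -0.10229007  0.101     ]
[array([ 0.46472448, -0.0638366 ,  0.052     ]), array([ 0.54209807, -0.08688919,  0.052     ]), array([ 0.52229963, -0.15858526,  0.052     ]), array([ 0.63866276, -0.12620046,  0.052     ])]
```

play_rows(
  deltas=[
    [-0.05,-0.04,0,0,0,0,0],
    [-0.12,-0.1,0,0,0,0,0],
    [-0.19,-0.16,0,0,0,0,0],
    [-0.26,-0.22,0,0,0,0,0],
    [-0.32,-0.27,0,0,0,0,0],
    [-0.32,-0.27,0,0,0,0,0],
    [-0.32,-0.27,0,0,0,0,0],
    [-0.32,-0.27,0,0,0,0,0],
  ],
)

```text
clock: 0.95
position: [0.4905, -0.1593, 0.2312]
tool_rot: [3.141, -0.0, 1.572]
force: [-0.0, 0.1, -0.1]
grip_width: 0.0855
finger_force: 0.0
```

```bash
python3 - <<'E'
from h import *
c=get_calibration("wrist");im=grab_frame("wrist")
print(c["xyz"],c["rotation"],observe()["position"])
np.save("w1.npy",im)
cv2.imwrite("pics/w1.png",im[:,:,::-1])
E
```

```text
[ 0.49066649 -0.09215116  0.37372281] [2.87454952e+00 1.11613383e-03 9.56405892e-04] [ 0.49054553 -0.15913824  0.23114977]
```

View pics/w1.png

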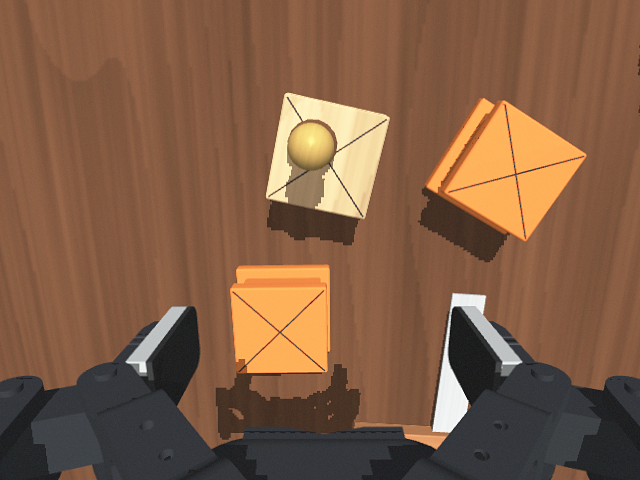

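The wrist view shows the cap corners at about (286,93), (389,117), (363,218), (267,197) and the ball at (312,145). Orange blocks are at (280,320) and (515,170). Next I'll refine these by mask.

```bash
cat >> h.py <<'E'
def measure(im,c,box=None):
    """cap centre, cap quad sizes, ball centre (world) from a wrist picture"""
    hsv=cv2.cvtColor(im,cv2.COLOR_RGB2HSV); H,S,V=cv2.split(hsv)
    m=((S<115)&(V>165)&(H>10)&(H<35)).astype(np.uint8)
    ball=((S>=100)&(V>60)&(H>16)&(H<30)).astype(np.uint8)
    return m,ball
def quad_centre(q,c):
    P=np.array([onz(c,*p,.052)[:2] for p in q])
    a=np.column_stack([P[2]-P[0],-(P[3]-P[1])]); t=np.linalg.solve(a,P[1]-P[0])
    return P,P[0]+t[0]*(P[2]-P[0])
E
python3 - <<'E'
from h import *
im=np.load("w1.npy")
class _:0
c=dict(get_calibration("wrist"))
g=cv2.cvtColor(im,cv2.COLOR_RGB2GRAY)
q=np.array([(286,93),(389,117),(363,218),(267,197)],np.float32)
P,C=quad_centre(q,c); print(P,C,[np.linalg.norm(P[i]-P[i-1]) for i in range(4)])
# edges: fit lines to gradient maxima along each side
lines=[]
for i in range(4):
    a,b=q[i],q[(i+1)%4]; n=np.array([b[1]-a[1],a[0]-b[0]]);n/=np.linalg.norm(n)
    pts=[]
    for t in np.linspace(.12,.88,40):
        p=a+t*(b-a); s=np.arange(-5,5.01,.5)
        x=(p+np.outer(s,n)).astype(np.float32)
        v=cv2.remap(im[:,:,2],x[:,:1],x[:,1:],cv2.INTER_LINEAR)[:,0].astype(float)
        d=abs(np.gradient(v)); pts.append(p+n*s[d.argmax()])
    vx,vy,x0,y0=cv2.fitLine(np.float32(pts),cv2.DIST_HUBER,0,.01,.01)[:,0]
    lines.append(np.cross([x0,y0,1],[x0+vx,y0+vy,1]))
k=[np.cross(lines[i-1],lines[i]) for i in range(4)]; k=[p[:2]/p[2] for p in k]
P,C=quad_centre(k,c); print(np.round(k,1),C,P.mean(0),[np.linalg.norm(P[i]-P[i-1]) for i in range(4)])
hsv=cv2.cvtColor(im,cv2.COLOR_RGB2HSV)
print([tuple(hsv[y,x]) for x,y in [(312,145),(305,130),(325,155),(350,120),(345,175),(312,165)]])
cr=im[85:225,260:395]; cv2.imwrite("pics/c1.png",cv2.resize(cr[:,:,::-1],None,fx=4,fy=4,interpolation=cv2.INTER_NEAREST))
for u,v in [(312,145)]: print("ball",onz(c,u,v,.101))
E
```

```text
[[ 0.46306894 -0.06800487]
 [ 0.53847101 -0.08464794]
 [ 0.52125313 -0.16055758]
 [ 0.44681518 -0.14414108]] [ 0.49235131 -0.1145839 ] [np.float64(0.0778518284453931), np.float64(0.07721699432264799), np.float64(0.07783783881904194), np.float64(0.07622669279227308)]
[[284.3  91.2]
 [389.8 115.6]
 [364.5 218.7]
 [264.7 198.5]] [ 0.49234997 -0.11421035] [ 0.49207423 -0.11419022] [np.float64(0.08034799168010784), np.float64(0.07894474512957035), np.float64(0.07924152936661169), np.float64(0.07909537012202211)]
[(np.uint8(24), np.uint8(124), np.uint8(248)), (np.uint8(23), np.uint8(125), np.uint8(246)), (np.uint8(19), np.uint8(135), np.uint8(196)), (np.uint8(24), np.uint8(65), np.uint8(253)), (np.uint8(21), np.uint8(82), np.uint8(245)), (np.uint8(20), np.uint8(130), np.uint8(147))]
ball [ 0.48310666 -0.10296086  0.101     ]
```

View pics/c1.png

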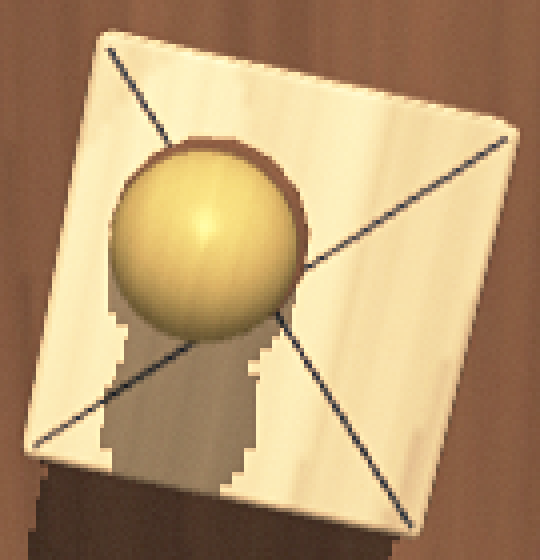

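The crop gives a ball centre of about (310.6,146.0) px. The pencil diagonals run from (109,48) to (411,526) and from (34,445) to (507,138) in crop pixels, crossing at about (325.9,158.3).

```bash
python3 - <<'E'
from h import *
c=get_calibration("wrist")
X=onz(c,325.9,158.3,.052)[:2];B=onz(c,310.6,146,.101)[:2]
# second view of ball: side+scene colour blobs
for n,(u,v) in dict(side=(294,292),scene=(256,217)).items():
    k=get_calibration(n); im=grab_frame(n); r=im[v-14:v+15,u-14:u+15]; h=cv2.cvtColor(r,cv2.COLOR_RGB2HSV)
    m=((h[...,0]>17)&(h[...,0]<30)&(h[...,1]>135)&(h[...,2]>90)).astype(np.uint8)
    nn,l,s,ce=cv2.connectedComponentsWithStats(m); i=1+s[1:,4].argmax(); print(n,s[i],ce[i],onz(k,*(ce[i]+[u-14,v-14]),.101), "expected px",proj(k,[*B,.101]))
e=X-B; print(X,B,e,np.linalg.norm(e),np.degrees(np.arctan2(e[1],e[0])))
o=observe();print(o["position"],o["tool_rot"])
E
```

```text
side [  7   7  13  14 134] [13.46268657 13.40298507] [ 0.48328426 -0.10289968  0.101     ] expected px [293.27578821 291.77058401]
scene [ 8  9 12 11 79] [12.83544304 14.55696203] [ 0.48506757 -0.10592106  0.101     ] expected px [255.15798349 216.74992715]
[ 0.49214987 -0.11471224] [ 0.48221623 -0.1035816 ] [ 0.00993364 -0.01113063] 0.014918720994150106 -48.25236464712911
[ 0.49046107 -0.15922194  0.23111714] [-3.14140676e+00 -2.07375679e-04  1.57219677e+00]
```

play_rows(
  deltas=[
    [0.02,0,0,0,0,0.068,0.25],
    [0.05,-0.01,0,0,0,0.136,0.25],
    [0.08,-0.012,0,0,0,0.204,0.25],
    [0.1,-0.016,0,0,0,0.272,0.25],
    [0.112,-0.016,0,0,0,0.34,0.25],
    [0.112,-0.016,0,0,0,0.404,0.25],
    [0.112,-0.016,0,0,0,0.404,0.25],
    [0.112,-0.016,0,0,0,0.404,0.25],
    [0.112,-0.016,0,0,0,0.404,0.25],
    [0.112,-0.016,0,0,0,0.404,0.25],
  ],
)

```text
clock: 2.1
position: [0.482, -0.1042, 0.2312]
tool_rot: [-3.142, 0.0, 0.726]
force: [0.6, 0.0, -0.2]
grip_width: 0.0639
finger_force: 0.0
```

```bash
python3 - <<'E'
from h import *
o=observe();print(o["position"],o["tool_rot"],o["grip_width"])
im=grab_frame("wrist")
cv2.imwrite("pics/w2.png",im[:,:,::-1])
c=get_calibration("wrist");print(proj(c,[.4825,-.1034,.101]),proj(c,[.4922,-.1146,.052]),c["xyz"])
R=Rotation.from_euler("xyz",o["tool_rot"]).as_matrix();print(R)
E
```

```text
[ 0.48199254 -0.10415461  0.23124827] [-3.14153180e+00  5.68620703e-05  7.26425840e-01] 0.06391920574324077
[323.68059094 229.43786764] [342.74283572 214.79411227] [ 0.53233992 -0.05950236  0.3737349 ]
[[ 7.47553135e-01  6.64202005e-01 -8.29279905e-05]
 [ 6.64202007e-01 -7.47553137e-01  7.72507338e-06]
 [-5.68620703e-05 -6.08558406e-05 -9.99999997e-01]]
```

View pics/w2.png

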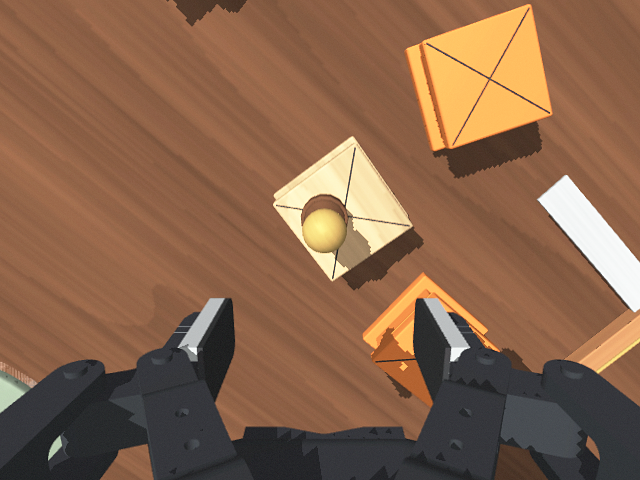

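The ball is at (324.5,231), within 2 px of the prediction. The remaining error lies along tool +y (about 14.8 mm), so I'll descend around the finial.

play_rows(
  deltas=[
    [0,0,0.06,0,0,0,0.25],
    [0,0,0.13,0,0,0,0.25],
    [0,0,0.2,0,0,0,0.25],
    [0,0,0.26,0,0,0,0.25],
    [0,0,0.3,0,0,0,0.25],
    [0,0,0.33,0,0,0,0.25],
    [0,0,0.345,0,0,0,0.25],
    [0,0,0.345,0,0,0,0.25],
    [0,0,0.345,0,0,0,0.25],
  ],
)

```text
clock: 3.05
position: [0.4823, -0.1041, 0.0593]
tool_rot: [3.141, -0.0, 0.725]
force: [-0.9, -0.2, 0.9]
grip_width: 0.0641
finger_force: 0.0
```

```bash
python3 - <<'E'
from h import *
a=grab_frame("side")[230:370,230:370];b=grab_frame("scene")[180:280,200:310]; w=grab_frame("wrist")
cv2.imwrite("pics/s3.png",np.hstack([cv2.resize(a,(380,380),interpolation=2),cv2.resize(b,(418,380),interpolation=2)])[:,:,::-1])
cv2.imwrite("pics/w3.png",w[:,:,::-1])
E
```

```text
(no output)
```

View pics/s3.png

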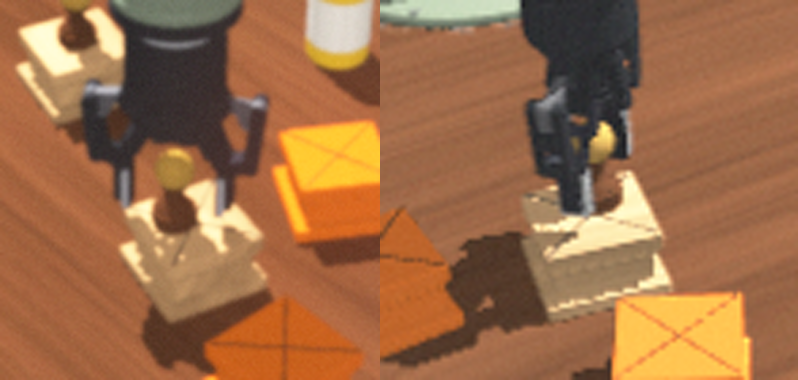

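View pics/w3.png

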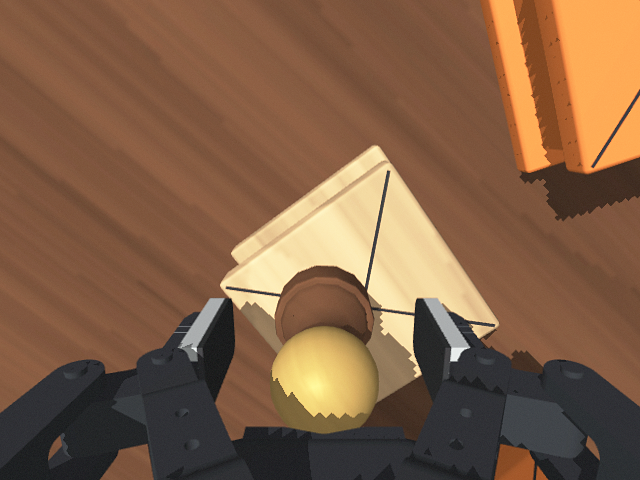

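The pads straddle the finial with about 14 mm clearance each side. Pad separation in the wrist view puts the tips 6 mm above the TCP, as expected. I'll lower 7 mm and close the gap without touching, then push slowly in small steps.

play_rows(
  deltas=[
    [0,0,0.005,0,0,0,0.25],
    [0,0,0.01,0,0,0,0.25],
    [0,0,0.014,0,0,0,0.25],
    [0,0.005,0.014,0,0,0,0.25],
    [0,0.01,0.014,0,0,0,0.25],
    [0,0.015,0.014,0,0,0,0.25],
    [0,0.02,0.014,0,0,0,0.25],
    [0,0.02,0.014,0,0,0,0.25],
    [0,0.02,0.014,0,0,0,0.25],
  ],
)

```text
clock: 4.1
position: [0.4886, -0.1116, 0.0518]
tool_rot: [-3.142, 0.0, 0.725]
force: [-0.7, 0.2, 0.1]
grip_width: 0.0641
finger_force: 0.0
```

play_rows(
  deltas=[
    [0,0.002,0,0,0,0,0.25],
    [0,0.004,0,0,0,0,0.25],
    [0,0.006,0,0,0,0,0.25],
    [0,0.008,0,0,0,0,0.25],
    [0,0.01,0,0,0,0,0.25],
    [0,0.012,0,0,0,0,0.25],
    [0,0.014,0,0,0,0,0.25],
    [0,0.016,0,0,0,0,0.25],
    [0,0.018,0,0,0,0,0.25],
    [0,0.02,0,0,0,0,0.25],
  ],
)

```text
clock: 5.1
position: [0.4952, -0.1191, 0.0518]
tool_rot: [-3.142, 0.0, 0.725]
force: [0.0, 2.1, 0.4]
grip_width: 0.064
finger_force: 0.6
```

```bash
cat >> h.py <<'E'
def ballpx(n,p,r):
    u,v=np.int32(p); im=grab_frame(n)[v-r:v+r+1,u-r:u+r+1]; h=cv2.cvtColor(im,cv2.COLOR_RGB2HSV)
    m=((h[...,0]>17)&(h[...,0]<30)&(h[...,1]>135)&(h[...,2]>90)).astype(np.uint8)
    nn,l,s,ce=cv2.connectedComponentsWithStats(m); i=1+s[1:,4].argmax(); return ce[i]+[u-r,v-r],s[i]
E
python3 - <<'E'
from h import *
o=observe();P=o["position"];R=Rotation.from_euler("xyz",o["tool_rot"]).as_matrix();print(P,o["force"],o["grip_width"])
X=np.array([.4922,-.1146,P[2]]);print("cross in tool mm",R.T@(X-P)*1e3)
w=o["grip_width"]/2
print("foot if touching, world",P+R@[0,-w+.018,0])
for n in("side","scene"):
    k=get_calibration(n);px,s=ballpx(n,proj(k,[.4855,-.107,.101]),16);print(n,px,s,onz(k,*px,.101))
cv2.imwrite("pics/w4.png",grab_frame("wrist")[:,:,::-1])
E
```

```text
[ 0.49524889 -0.11906005  0.05175923] [0.02990657 2.06411753 0.3733808 ] 0.06398118310794011
cross in tool mm [ 6.73387167e-01 -5.36044116e+00  3.52764607e-04]
foot if touching, world [ 0.48597541 -0.1085844   0.05176029]
side [296.16806723 292.68907563] [ 11  11  13  14 119] [ 0.48481824 -0.10964861  0.101     ]
scene [257.07317073 218.70731707] [16 13  7 10 41] [ 0.49286804 -0.10348846  0.101     ]
```

View pics/w4.png

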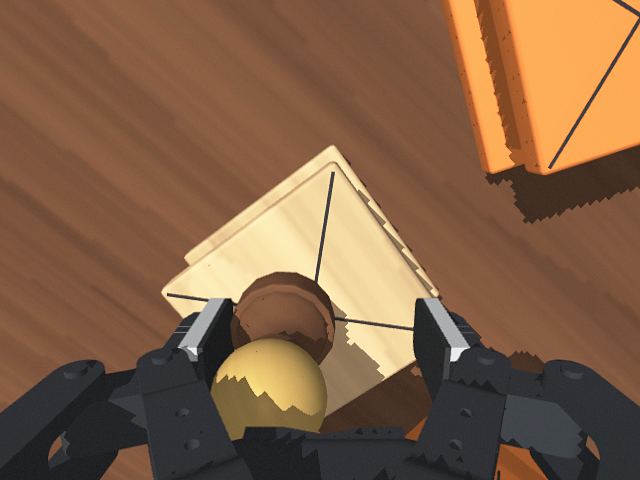

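The pad now touches the foot low on the rim, the finial is upright and has moved 6 mm, and about 8.6 mm remain. I'll continue slowly.

play_rows(
  deltas=[
    [0,0.001,0,0,0,0,0.25],
    [0,0.002,0,0,0,0,0.25],
    [0,0.003,0,0,0,0,0.25],
    [0,0.004,0,0,0,0,0.25],
    [0,0.005,0,0,0,0,0.25],
    [0,0.006,0,0,0,0,0.25],
    [0,0.007,0,0,0,0,0.25],
    [0,0.008,0,0,0,0,0.25],
    [0,0.009,0,0,0,0,0.25],
    [0,0.01,0,0,0,0,0.25],
  ],
)

```text
clock: 6.25
position: [0.4986, -0.1228, 0.0518]
tool_rot: [-3.142, 0.0, 0.725]
force: [-0.9, 1.1, 0.0]
grip_width: 0.0643
finger_force: 0.6
```

play_rows(
  deltas=[
    [0,0.001,0,0,0,0,0.25],
    [0,0.002,0,0,0,0,0.25],
    [0,0.003,0,0,0,0,0.25],
    [0,0.004,0,0,0,0,0.25],
    [0,0.005,0,0,0,0,0.25],
    [0,0.006,0,0,0,0,0.25],
    [0,0.007,0,0,0,0,0.25],
    [0,0.007,0,0,0,0,0.25],
  ],
)

```text
clock: 7.05
position: [0.501, -0.1254, 0.0518]
tool_rot: [3.141, -0.0, 0.725]
force: [1.0, 0.9, 1.3]
grip_width: 0.064
finger_force: 0.3
```

```bash
python3 - <<'E'
from h import *
o=observe();P=o["position"];R=Rotation.from_euler("xyz",o["tool_rot"]).as_matrix();print(P,o["force"],o["grip_width"])
X=np.array([.4922,-.1146,P[2]]);print("cross in tool mm",R.T@(X-P)*1e3)
print("foot if touching, world",P+R@[0,-o["grip_width"]/2+.018,0])
E
```

```text
[ 0.50095605 -0.12542429  0.05180862] [1.04094442 0.89428002 1.30151964] 0.06398500346419773
cross in tool mm [ 6.18075682e-01 -1.39086898e+01 -1.45034020e-03]
foot if touching, world [ 0.49168164 -0.11494691  0.05180713]
```

On target along the push. I'll back off to centre the gap, rise straight up, and re-measure.

play_rows(
  deltas=[
    [0,-0.004,0,0,0,0,0.25],
    [0,-0.012,0,0,0,0,0.25],
    [0,-0.02,0,0,0,0,0.25],
    [0,-0.028,0,0,0,0,0.25],
    [0,-0.028,0,0,0,0,0.25],
    [0,-0.028,0,0,0,0,0.25],
  ],
)

```text
clock: 7.65
position: [0.4916, -0.1148, 0.0518]
tool_rot: [3.142, -0.0, 0.725]
force: [-0.6, -0.3, 0.5]
grip_width: 0.0641
finger_force: 0.0
```

play_rows(
  deltas=[
    [0,0,-0.02,0,0,0,0.25],
    [0,0,-0.06,0,0,0,0.25],
    [0,0,-0.12,0,0,0,0.25],
    [0,0,-0.18,0,0,0,0.25],
    [0,0,-0.24,0,0,0,0.25],
    [0,0,-0.3,0,0,0,0.25],
    [0,0,-0.35,0,0,0,0.25],
    [0,0,-0.35,0,0,0,0.25],
    [0,0,-0.35,0,0,0,0.25],
    [0,0,-0.35,0,0,0,0.25],
  ],
)

```text
clock: 8.65
position: [0.4912, -0.1148, 0.2263]
tool_rot: [-3.141, 0.001, 0.725]
force: [-0.1, -0.0, -0.4]
grip_width: 0.0641
finger_force: 0.0
```

```bash
python3 - <<'E'
from h import *
o=observe();print(o["position"],o["force"])
c=get_calibration("wrist");im=grab_frame("wrist")
u,v=np.int32(proj(c,[.4922,-.1146,.052]));print(u-75,v-75)
print("w1 cap corners predicted, crop px",[np.round((proj(c,p)-[u-75,v-75])*4) for p in [(.4622,-.0667,.052),(.5391,-.0836,.052),(.5224,-.1611,.052),(.4449,-.1452,.052)]])
print("crop px of cross, ball if centred",(proj(c,[.4922,-.1146,.052])-[u-75,v-75])*4,(proj(c,[.4922,-.1146,.101])-[u-75,v-75])*4)
cv2.imwrite("pics/c5.png",cv2.resize(im[v-75:v+65,u-75:u+75,::-1],None,fx=4,fy=4,interpolation=cv2.INTER_NEAREST))
E
```

```text
[ 0.49118232 -0.11483916  0.22632171] [-0.14639442 -0.03476971 -0.43156469]
249 140
w1 cap corners predicted, crop px [array([ 11., 255.]), array([346.,   5.]), array([587., 345.]), array([261., 575.])]
crop px of cross, ball if centred [303.30536342 302.72329386] [303.60761656 364.23085754]
```

View pics/c5.png

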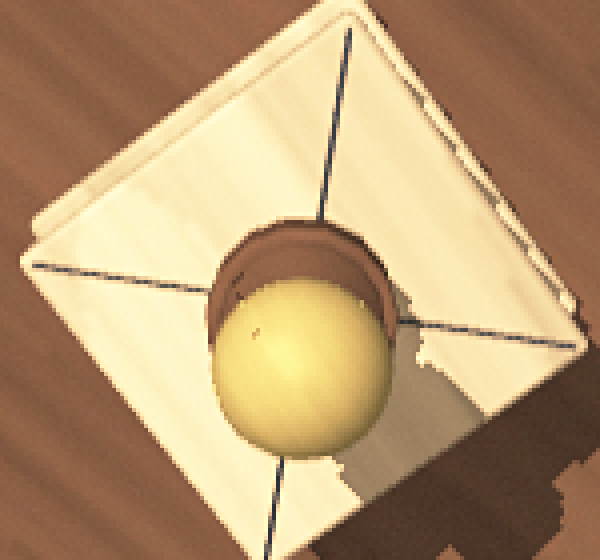

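The ball sits straight above the foot, centre at about (302,369) in the crop. The pencil lines cross at about (309,306), and a centred ball would appear about 61 px below that. The offset is therefore about 1.3–1.5 mm, with the finial upright and the block in place to within measurement error, so I'll hand in.

```bash
python3 -c "
from workcell import *
print(job_done())"
```

```text
the job is handed in; nothing more can be done
None
```

The job is handed in: I slid the finial about 15 mm with one finger pad, and it stands upright with its foot about 1.5 mm from the cross (by camera). Nothing was pinched or lifted, and the block is where it was to within about 1 mm, the measurement error.

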